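# Show the packer which croquette goes in which tray

## Task

Show the packer what is left to do: press the call button, then point at the one croquette lying loose on the worktop, then at the empty black tray it belongs in. Point with the fingertips from straight above, about 3 cm over the middle of the thing and without touching it, two seconds at each, and finish while still pointing at the empty tray. Do not touch the croquette, the trays, the seal pad or the salt shaker, and do not lower the hand over the two filled trays, even in passing.

Things in the scene. Friction and masses are not known exactly. Their poses are not given: they have to be found in the camera images.
- call_button (a joint): travel of the call button in m: 0 up, 0.006 fully down (needs 5 N); it counts as pressed beyond 0.004 and springs back up when let go
- call_button_top (a point): centre of the top face of the call button, a grey round push button 40 mm across in a low round white housing (56 mm across, 12 mm high) fixed to the worktop near its front; its top stands 22 mm above the worktop, 16 mm when fully down; it is pressed straight down; the housing stands left or right of the robot's middle
- stray_croquette: the only croquette that lies directly on the worktop, not in a tray: brown, 37 x 47 mm, 21 mm high, loose; origin at the centre of its underside, z up. It lies near the front, on the other side of the middle from the call button
- empty_tray: the empty one of three equal black food trays standing side by side behind the croquette and the button: 130 mm (its x) by 190 mm (its y), rim 30 mm high, floor 2 mm thick; light and loose; origin at the centre of its underside, z up. Which of the three places it has changes
- filled_tray_a: a tray like the empty one, holding three croquettes that do not rise above its rim; origin at the centre of its underside. Keep the hand well above it: fingertips at least 100 mm above the worktop within 80 mm of its centre
- filled_tray_b: the second filled tray, like the first
- seal_pad: pad of printed seals lying flat, 150 x 105 mm, 9 mm thick, near the front in the middle; leave it alone; origin at the centre of its underside
- salt_shaker: salt shaker, 44 mm across, 90 mm high, standing near the front edge to the right; leave it alone; origin at the centre of its underside

How it is judged:
By the outcome, as a careful person would: the job done as asked, in the order asked, and still so for the second after the job is handed in, with the robot touching nothing.
It also fails if it takes over 61 s, if anything falls off the work surface, if the arm or the gripper's body presses on something with over 40 N, if the wrist force passes 120 N, or if a joint passes its speed limit or range.

## Robot

A 7-joint arm with a two-finger parallel gripper is mounted at the origin on a cart in front of the work surface, level with it; the furniture and walls round the work are solid. World frame = base frame: x ahead of the robot, y to its left, z up, the work surface at z = 0. Lengths are in m, angles in rad, forces in N, time in s.
With the tool pointing down it reaches from about 0.425 to 1.025 m from the base axis. Payload 9.4 kg.
Tool frame: the origin (TCP) lies on the centre line of the jaws, within the pads' length; the fingertips stand 22 mm ahead of it and the grasp point (between the pads) lies 3 mm ahead of it; z points along the fingers, y is the line along which they close (so a half turn about z gives the same grasp; the last joint's range is limited). The gripper opens to 93 mm and grips with 3 to 60 N. Pads are 15 mm wide; open, the fingers measure 128 mm over their backs; the gripper's body (75 mm by 188 mm) begins 65 mm behind the grasp point.
Start: joints at [-1.238, 0.599, -0.003, 1.599, 0.002, 0.943, -0.08], TCP at [0.289, 0.665, 0.241] pointing down, gripper open.
Joint ranges: [-2.57, 2.57], [-0.35, 1.97], [-1.29, 1.29], [0.11, 2.56], [-1.05, 4.19], [0.11, 1.86], [-2.63, 2.63]. Speed limits (rad/s): [2.22, 2.22, 3.01, 3.01, 3.14, 3.14, 3.14].

## Interface

Orientations are given as a unit quaternion [w, x, y, z].
In Python, from rig import env gives the robot as it stands.
- The arm moves only by the tool drive_tool, never from a script. Its argument "increments" is a list of rows, each a list of 7 numbers: the closure, from 0 (fully open) to 1 (shut), then the shift along the world's x, y, z in units of 0.4 m (1.0 is 0.4 m), then the turn, a rotation vector about the world's x, y, z in units of 360 degrees (1.0 is 360 degrees). In form: [[fingers, dx, dy, dz, rx, ry, rz], ...]. A call has 1 to 5 rows; each row is the pose to reach, as a shift and turn from the pose commanded when the call began, turning the shorter way round; what a row does not reach only later rows make up. A row lasts 1/8 s, in which the tool goes at most 62.5 mm and 10.7 degrees, less where a joint would pass 70% of its speed; a pose out of reach is approached as far as the arm can. A call with a number of a shift or a turn outside -1 to 1 is refused whole. A call with a gripper value outside its range is refused whole. The fingers move at their own pace and stop on an object; the grip force is fixed at half the most. Time passes only in rows, so rows that repeat a pose let the fingers close. It gives the time, the measured TCP pose, the force, the opening and the grip force at its end, in the units of the state.
- env.observe(): the state, without advancing time (a new reading comes with each control period).
- env.camera(name): name is "scene" or "top"; returns the picture (384x512x3 uint8, red, green, blue); there is no depth.
- env.calibration(name): a dict with "fx", "fy", "cx", "cy" (pixels), "D" ([k1, k2, p1, p2, k3] as OpenCV has them; the pictures are not rectified), "R" (3x3) and "t" (3): a world point X has camera coordinates R X + t. Camera axes: x right, y down, z forward; pixel columns grow to the right and rows downward; lengths in m; the calibration is good to about 2 mm. A picture is of the moment at which its call begins. calibration takes no time and is no camera call.
- env.finish_job(): hands the job in; it is judged then, once.
The state is a dict: "clock": time; "joints": joint angles; "dq": joint speeds; "joint_torque": joint torques, N m; "ee_pos": TCP position; "ee_rot": TCP orientation; "ft_force": force on the tool from outside, world axes, zero at the start; "torque": the same for the moment, N m; "width": opening from 0.0 (shut) to 1.0 (fully open); "finger_force": force on a finger pad.
Only numpy, scipy, OpenCV 4.12 (cv2) and the standard library are available. Lean on these libraries where they do the work, as an engineer would, in place of code of your own. Each camera call takes 0.05 s, during which the arm holds its last target. There are 200 camera calls.

## Working session

There is one attempt and no reset: what is moved stays moved. The work goes in short steps, Python scripts to look and compute and a tool call to move; the robot and the scene stay as the last step left them, time stands still between calls to the robot, and variables do not carry over. Pictures are saved under pics/ and viewed, at most 10 in all, crops included, and the job is handed in when it is done.

Besides the shell and the picture viewer there is one more tool, called as name(argument=value, ...) on one line, values as JSON. drive_tool: Moves the arm, as the interface text tells. Shifts and turns lie within -1 to 1; 1 stands for 0.4 m of shift or 360 degrees of turn. Its arguments: {"type":"object","properties":{"increments":{"type":"array"}},"required":["increments"]}

```bash
mkdir -p pics; python3 - <<'E'
from rig import env
import cv2
for n in("scene","top"):
    cv2.imwrite(f"pics/{n}0.png",env.camera(n)[:,:,::-1])
    c=env.calibration(n);print(n,c)
o=env.observe();print(o["clock"],o["ee_pos"],o["ee_rot"],o["width"],o["ft_force"])
E
```

```text
scene {'fx': 444.5099997317309, 'fy': 444.5099997317309, 'cx': 252.86449178266963, 'cy': 191.1913996292253, 'D': array([-0.15817793,  0.        ,  0.        ,  0.        ,  0.        ]), 'R': array([[ 0.66061751, -0.75069364,  0.00659957],
       [-0.39386613, -0.35406304, -0.84823867],
       [ 0.63910404,  0.55776197, -0.52957304]]), 't': array([-0.37621779,  0.20496534,  1.00893391])}
top {'fx': 409.45724284416536, 'fy': 409.45724284416536, 'cx': 256.8448380468462, 'cy': 190.04262614419332, 'D': array([-0.01860845,  0.        ,  0.        ,  0.        ,  0.        ]), 'R': array([[ 0.00676567, -0.99967235, -0.02468623],
       [-0.99005661, -0.00322777, -0.14063249],
       [ 0.14050673,  0.02539224, -0.98975406]]), 't': array([-0.0588676 ,  0.44339609,  1.11471226])}
0.1 [0.28869264 0.66459639 0.23985675] [-7.37267353e-05  2.03441410e-01  9.79086876e-01 -6.89928724e-04] 0.999354163084221 [0.34417992 0.20798666 0.69972712]
```

View pics/scene0.png

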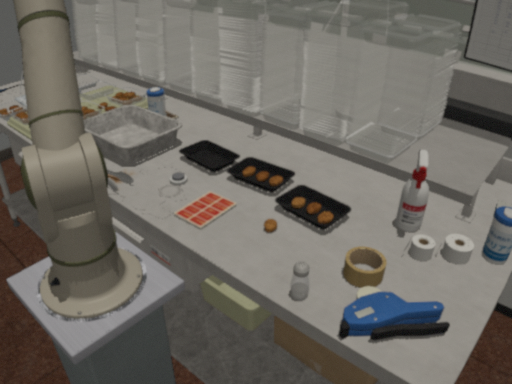

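View pics/top0.png

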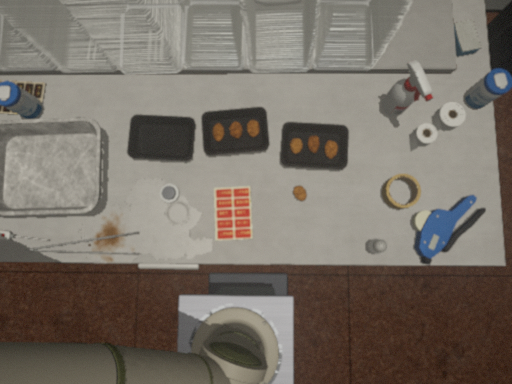

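The top view shows the button at about (169,192), the stray croquette at (300,193) and the empty tray leftmost at (162,138). The filled trays are at (236,131) and (314,146), the pad at (233,213) and the shaker at (376,246). I'll measure next, using two views for heights.

```bash
cat > h.py <<'E'
import numpy as np,cv2
from rig import env
def ray(n,uv):
    c=env.calibration(n);K=np.array([[c["fx"],0,c["cx"]],[0,c["fy"],c["cy"]],[0,0,1]])
    p=cv2.undistortPoints(np.array([[uv]],float),K,c["D"])[0,0]
    R=np.array(c["R"]);return -R.T@c["t"],R.T@np.array([*p,1])
def onz(n,uv,z):
    o,d=ray(n,uv);return o+d*(z-o[2])/d[2]
def tri(a,b):
    (o,d),(p,e)=ray("top",a),ray("scene",b)
    s=np.linalg.lstsq(np.c_[d,-e],p-o,rcond=None)[0];A,B=o+s[0]*d,p+s[1]*e
    return (A+B)/2,np.linalg.norm(A-B)
E
python3 - <<'E'
import cv2,numpy as np
from h import *
t=cv2.imread("pics/top0.png");s=cv2.imread("pics/scene0.png")
f=lambda i,x,y,w,h,k:cv2.resize(i[y:y+h,x:x+w],None,fx=k,fy=k,interpolation=cv2.INTER_CUBIC)
a=f(t,120,100,200,150,4);cv2.imwrite("pics/topc.png",a)
cv2.imwrite("pics/scenec.png",f(s,155,130,160,120,5))
E
```

```text
(no output)
```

View pics/topc.png

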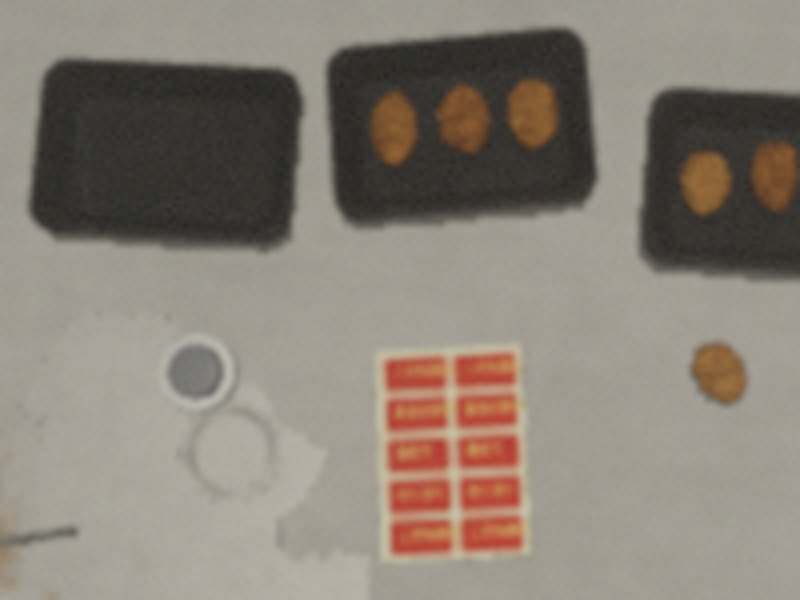

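View pics/scenec.png

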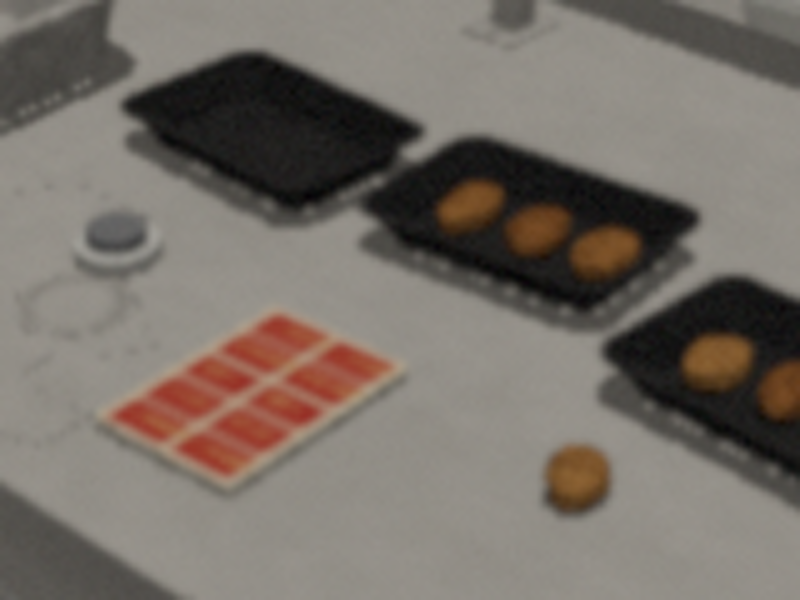

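The crops show: button cap at top-crop (195,371) and scene-crop (117,230); croquette at (720,373) and (578,475); empty tray rim corners at (45,60), (300,72), (291,246) and (31,232).

```bash
python3 - <<'E'
from h import *
np.set_printoptions(precision=4,suppress=True)
T=lambda u,v:((u+.5)/4-.5+120,(v+.5)/4-.5+100)
S=lambda u,v:((u+.5)/5-.5+155,(v+.5)/5-.5+130)
for n,a,b,z in(("button",(195,371),(117,230),.022),("croq",(720,373),(578,475),.012)):
    print(n,*tri(T(*a),S(*b)),onz("top",T(*a),z),onz("scene",S(*b),z))
c=[(45,60),(300,72),(291,246),(31,232)]
P=np.array([onz("top",T(*p),.03) for p in c]);print(P,P.mean(0))
d=[(122,105),(258,52),(425,132),(297,207)]
Q=np.array([onz("scene",S(*p),.03) for p in d]);print(Q,Q.mean(0))
for n,c in(("a",[(330,48),(585,30),(597,200),(345,225)]),):
    print(n,np.mean([onz("top",T(*p),.03) for p in c],0))
print("b",onz("top",(314,146),.02),"shaker",onz("top",(376,246),.05))
E
```

```text
button [0.4379 0.1968 0.014 ] 0.0016105983929559555 [0.4374 0.1943 0.022 ] [0.4287 0.1862 0.022 ]
croq [ 0.4389 -0.1774  0.0067] 0.0012567031713934889 [ 0.4386 -0.1775  0.012 ] [ 0.4327 -0.1815  0.012 ]
[[0.6638 0.3108 0.03  ]
 [0.6542 0.1244 0.03  ]
 [0.5261 0.1271 0.03  ]
 [0.5362 0.3143 0.03  ]] [0.5951 0.2191 0.03  ]
[[0.5336 0.3034 0.03  ]
 [0.653  0.2948 0.03  ]
 [0.6418 0.1225 0.03  ]
 [0.5141 0.113  0.03  ]] [0.5856 0.2084 0.03  ]
a [0.6146 0.0053 0.03  ]
b [ 0.5729 -0.2189  0.02  ] shaker [ 0.2903 -0.3779  0.05  ]
```

drive_tool(increments=[[1,0.04,-0.14,0,0,0,0],[1,0.08,-0.28,0,0,0,0],[1,0.12,-0.42,0,0,0,0],[1,0.16,-0.56,0,0,0,0],[1,0.2,-0.7,0,0,0,0]])

```text
clock: 0.72
ee_pos: [0.3691, 0.383, 0.2405]
ee_rot: [0.0, 0.203, 0.979, -0.0]
ft_force: [0.7, -0.9, 0.2]
width: 0.512
finger_force: 0.0
```

drive_tool(increments=[[1,0.04,-0.12,-0.05,0,0,0],[1,0.08,-0.24,-0.1,0,0,0],[1,0.12,-0.36,-0.16,0,0,0],[1,0.17,-0.475,-0.22,0,0,0],[1,0.17,-0.475,-0.3,0,0,0]])

```text
clock: 1.35
ee_pos: [0.4385, 0.1911, 0.1203]
ee_rot: [0.001, 0.207, 0.978, -0.0]
ft_force: [0.7, 0.7, -0.2]
width: 0.015
finger_force: 0.0
```

drive_tool(increments=[[1,0,0,-0.05,0,0,0],[1,0,0,-0.1,0,0,0],[1,0,0,-0.1,0,0,0]])

```text
clock: 1.72
ee_pos: [0.4362, 0.1946, 0.0795]
ee_rot: [-0.001, 0.203, 0.979, -0.001]
ft_force: [-0.3, -0.1, -0.3]
width: 0.006
finger_force: 0.0
```

```bash
python3 - <<'E'
from h import *
t=env.camera("top")[:,:,::-1];s=env.camera("scene")[:,:,::-1]
f=lambda i,x,y,w,h,k:cv2.resize(i[y:y+h,x:x+w],(w*k,h*k),interpolation=cv2.INTER_CUBIC)
cv2.imwrite("pics/two.png",np.hstack([f(t,120,130,100,100,4),f(s,130,120,100,100,4)]))
o=env.observe();print(o["clock"],o["ee_pos"],o["width"],o["ft_force"])
E
```

```text
1.825 [0.43684754 0.19495668 0.08080927] 0.0009547353120693655 [ 0.10708695 -0.10463261  0.50297649]
```

View pics/two.png

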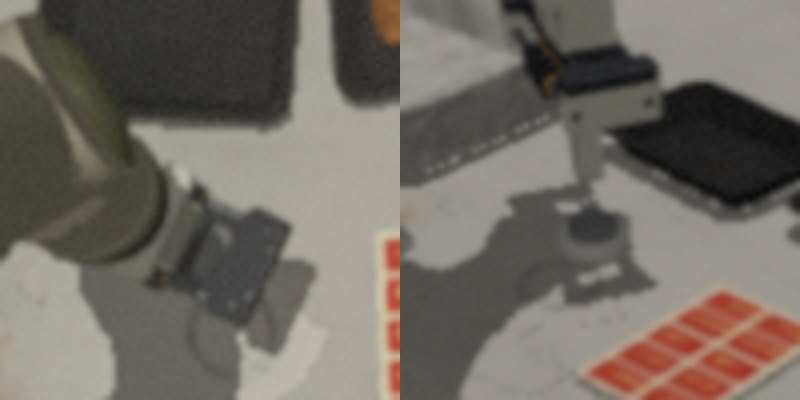

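The scene half shows the fingertips just above the button, with the tip at about crop (588,203) and the cap centre at (595,223). I'll compare that with the projection.

```bash
python3 - <<'E'
from h import *
c=env.calibration("scene");K=np.array([[c["fx"],0,c["cx"]],[0,c["fy"],c["cy"]],[0,0,1]])
P=np.array([[.437,.195,.058],[.437,.195,.022]])
p=cv2.projectPoints(P,cv2.Rodrigues(np.array(c["R"]))[0],np.array(c["t"]),K,np.array(c["D"]))[0][:,0]
print(p,"crop",(p-[130,120])*4+[400,0])
E
```

```text
[[177.28448606 163.55430914]
 [178.21223179 173.67295607]] crop [[589.13794424 174.21723658]
 [592.84892718 214.69182429]]
```

drive_tool(increments=[[1,0,0,-0.05,0,0,0],[1,0,0,-0.09,0,0,0],[1,0,0,-0.107,0,0,0],[1,0,0,-0.107,0,0,0],[1,0,0,-0.107,0,0,0]])

```text
clock: 2.45
ee_pos: [0.4373, 0.1953, 0.0388]
ee_rot: [0.001, 0.203, 0.979, 0.001]
ft_force: [-0.3, 1.2, 4.0]
width: 0.002
finger_force: 2.3
```

drive_tool(increments=[[1,0,0,-0.005,0,0,0],[1,0,0,-0.005,0,0,0],[1,0,0,-0.005,0,0,0],[1,0,0,-0.005,0,0,0]])

```text
clock: 2.95
ee_pos: [0.4374, 0.1953, 0.0379]
ee_rot: [0.001, 0.203, 0.979, 0.001]
ft_force: [-2.6, -0.3, 28.2]
width: 0.007
finger_force: 14.0
```

drive_tool(increments=[[1,0,0,0.1,0,0,0],[1,0,0,0.2,0,0,0],[1,0,0,0.3,0,0,0],[1,0,0,0.41,0,0,0],[1,0,0,0.41,0,0,0]])

```text
clock: 3.58
ee_pos: [0.4381, 0.1955, 0.2031]
ee_rot: [0.002, 0.204, 0.979, 0.002]
ft_force: [-0.1, -0.9, -1.2]
width: 0.004
finger_force: 0.0
```

drive_tool(increments=[[1,0,-0.12,0,0,0,0],[1,0,-0.24,0,0,0,0],[1,0,-0.36,0,0,0,0],[1,0,-0.48,0,0,0,0],[1,0,-0.6,0,0,0,0]])

```text
clock: 4.2
ee_pos: [0.4363, -0.0465, 0.1992]
ee_rot: [-0.0, 0.203, 0.979, -0.0]
ft_force: [1.0, -0.5, 0.1]
width: 0.004
finger_force: 0.0
```

drive_tool(increments=[[1,0,-0.12,0,0,0,0],[1,0.003,-0.24,0,0,0,0],[1,0.003,-0.333,0,0,0,0],[1,0.003,-0.333,0,0,0,0],[1,0.003,-0.333,-0.1,0,0,0]])

```text
clock: 4.82
ee_pos: [0.4392, -0.1784, 0.1606]
ee_rot: [0.002, 0.204, 0.979, -0.0]
ft_force: [1.0, 0.6, -0.6]
width: 0.005
finger_force: 0.0
```

drive_tool(increments=[[1,0,0,-0.08,0,0,0],[1,0,0,-0.16,0,0,0],[1,0,0,-0.21,0,0,0],[1,0,0,-0.218,0,0,0],[1,0,0,-0.218,0,0,0]])

```text
clock: 5.45
ee_pos: [0.4379, -0.1776, 0.0727]
ee_rot: [-0.0, 0.203, 0.979, 0.0]
ft_force: [-0.4, 0.1, -0.3]
width: 0.006
finger_force: 0.0
```

```bash
python3 - <<'E'
from h import *
t=env.camera("top")[:,:,::-1];s=env.camera("scene")[:,:,::-1]
f=lambda i,x,y,w,h,k:cv2.resize(i[y:y+h,x:x+w],(w*k,h*k),interpolation=cv2.INTER_CUBIC)
cv2.imwrite("pics/two2.png",np.hstack([f(t,250,140,100,100,4),f(s,220,160,100,100,4)]))
o=env.observe();print(o["clock"],o["ee_pos"],o["width"],o["ft_force"])
E
```

```text
5.55 [ 0.43836171 -0.17804116  0.07331045] 0.008245548896755873 [ 0.14522381 -0.08159738  0.2783246 ]
```

View pics/two2.png

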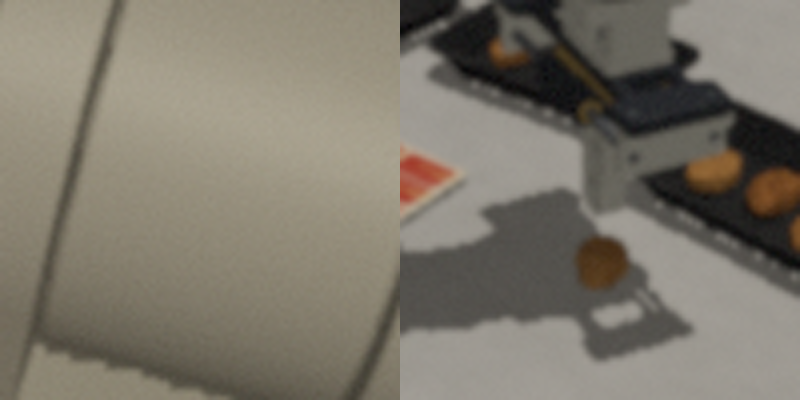

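The fingertips, at crop (602,212), stand clear and directly above the croquette at (602,262). I'll hold here for over two seconds.

drive_tool(increments=[[1,0,0,0,0,0,0],[1,0,0,0,0,0,0],[1,0,0,0,0,0,0],[1,0,0,0,0,0,0],[1,0,0,0,0,0,0]])

```text
clock: 6.18
ee_pos: [0.4381, -0.1782, 0.0726]
ee_rot: [0.0, 0.203, 0.979, -0.0]
ft_force: [-0.1, -0.2, -0.1]
width: 0.007
finger_force: 0.0
```

drive_tool(increments=[[1,0,0,0,0,0,0],[1,0,0,0,0,0,0],[1,0,0,0,0,0,0],[1,0,0,0,0,0,0],[1,0,0,0,0,0,0]])

```text
clock: 6.8
ee_pos: [0.4381, -0.1782, 0.0726]
ee_rot: [0.0, 0.203, 0.979, -0.0]
ft_force: [-0.5, 0.5, 0.5]
width: 0.006
finger_force: 0.0
```

drive_tool(increments=[[1,0,0,0,0,0,0],[1,0,0,0,0,0,0],[1,0,0,0,0,0,0],[1,0,0,0,0,0,0],[1,0,0,0,0,0,0]])

```text
clock: 7.42
ee_pos: [0.4381, -0.1782, 0.0726]
ee_rot: [0.0, 0.203, 0.979, -0.0]
ft_force: [0.5, 0.2, 1.0]
width: 0.003
finger_force: 0.0
```

drive_tool(increments=[[1,0,0,0,0,0,0],[1,0,0,0,0,0,0],[1,0,0,0,0,0,0],[1,0,0,0,0,0,0],[1,0,0,0,0,0,0]])

```text
clock: 8.05
ee_pos: [0.4381, -0.1783, 0.0726]
ee_rot: [0.0, 0.203, 0.979, -0.0]
ft_force: [-0.1, -0.1, 1.3]
width: 0.005
finger_force: 0.0
```

drive_tool(increments=[[1,0,0,0.1,0,0,0],[1,0,0,0.2,0,0,0],[1,0,0,0.3,0,0,0],[1,0,0,0.32,0,0,0],[1,0,0,0.32,0,0,0]])

```text
clock: 8.68
ee_pos: [0.4381, -0.1782, 0.2007]
ee_rot: [0.001, 0.203, 0.979, -0.0]
ft_force: [0.4, 0.4, -0.4]
width: 0.005
finger_force: 0.0
```

drive_tool(increments=[[1,0,0.12,0,0,0,0],[1,0,0.24,0,0,0,0],[1,0,0.36,0,0,0,0],[1,0,0.48,0,0,0,0],[1,0,0.6,0,0,0,0]])

```text
clock: 9.3
ee_pos: [0.4373, 0.0632, 0.1992]
ee_rot: [-0.001, 0.203, 0.979, -0.001]
ft_force: [1.0, 0.6, -0.3]
width: 0.003
finger_force: 0.0
```

drive_tool(increments=[[1,0.09,0.09,0,0,0,0],[1,0.18,0.18,0,0,0,0],[1,0.27,0.27,0,0,0,0],[1,0.36,0.36,0,0,0,0],[1,0.392,0.392,0,0,0,0]])

```text
clock: 9.93
ee_pos: [0.5956, 0.2209, 0.1981]
ee_rot: [-0.001, 0.202, 0.979, -0.0]
ft_force: [-0.2, 0.3, 0.2]
width: 0.004
finger_force: 0.0
```

drive_tool(increments=[[1,0,0,-0.08,0,0,0],[1,0,0,-0.16,0,0,0],[1,0,0,-0.24,0,0,0],[1,0,0,-0.3,0,0,0],[1,0,0,-0.3,0,0,0]])

```text
clock: 10.55
ee_pos: [0.5928, 0.2172, 0.0778]
ee_rot: [-0.002, 0.204, 0.979, -0.002]
ft_force: [-0.1, -0.3, 0.6]
width: 0.007
finger_force: 0.0
```

```bash
python3 - <<'E'
from h import *
t=env.camera("top")[:,:,::-1];s=env.camera("scene")[:,:,::-1]
f=lambda i,x,y,w,h,k:cv2.resize(i[y:y+h,x:x+w],(w*k,h*k),interpolation=cv2.INTER_CUBIC)
cv2.imwrite("pics/two3.png",np.hstack([f(t,110,90,100,100,4),f(s,160,90,100,100,4)]))
cv2.imwrite("pics/scene3.png",s)
o=env.observe();print(o["clock"],o["ee_pos"],o["width"],o["ft_force"])
E
```

```text
10.65 [0.59446591 0.21802159 0.08035586] 0.0050287334118757805 [ 0.76064906 -0.39296061 -0.48109159]
```

View pics/two3.png

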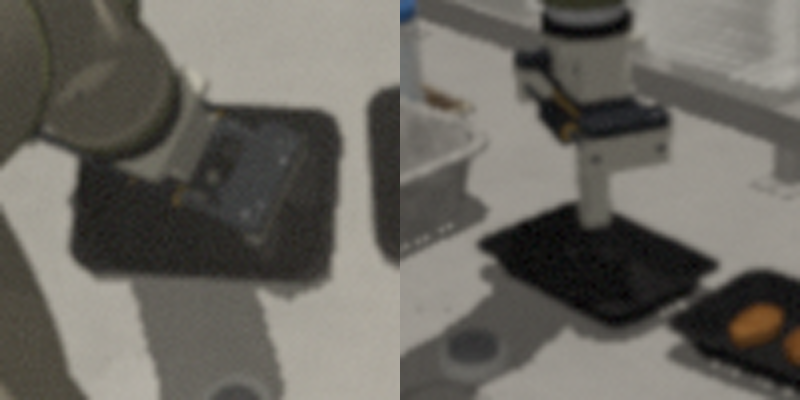

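The fingertips, at crop (595,225), stand centrally over the empty tray, whose rim middle is at about (598,260). Next I'll lower slightly and hold.

drive_tool(increments=[[1,0,0,-0.01,0,0,0],[1,0,0,-0.02,0,0,0],[1,0,0,-0.02,0,0,0],[1,0,0,-0.02,0,0,0],[1,0,0,-0.02,0,0,0]])

```text
clock: 11.28
ee_pos: [0.595, 0.2186, 0.0728]
ee_rot: [0.0, 0.203, 0.979, 0.0]
ft_force: [0.6, 0.3, 0.2]
width: 0.01
finger_force: 0.0
```

drive_tool(increments=[[1,0,0,0,0,0,0],[1,0,0,0,0,0,0],[1,0,0,0,0,0,0],[1,0,0,0,0,0,0],[1,0,0,0,0,0,0]])

```text
clock: 11.9
ee_pos: [0.5949, 0.2186, 0.0726]
ee_rot: [0.0, 0.203, 0.979, -0.0]
ft_force: [-0.4, 1.2, -0.3]
width: 0.007
finger_force: 0.0
```

drive_tool(increments=[[1,0,0,0,0,0,0],[1,0,0,0,0,0,0],[1,0,0,0,0,0,0],[1,0,0,0,0,0,0],[1,0,0,0,0,0,0]])

```text
clock: 12.52
ee_pos: [0.5949, 0.2186, 0.0726]
ee_rot: [0.0, 0.203, 0.979, 0.0]
ft_force: [0.5, -0.2, 0.5]
width: 0.009
finger_force: 0.0
```

drive_tool(increments=[[1,0,0,0,0,0,0],[1,0,0,0,0,0,0],[1,0,0,0,0,0,0],[1,0,0,0,0,0,0],[1,0,0,0,0,0,0]])

```text
clock: 13.15
ee_pos: [0.5949, 0.2186, 0.0726]
ee_rot: [0.0, 0.203, 0.979, -0.0]
ft_force: [0.7, 0.1, -0.2]
width: 0.005
finger_force: 0.0
```

drive_tool(increments=[[1,0,0,0,0,0,0],[1,0,0,0,0,0,0],[1,0,0,0,0,0,0],[1,0,0,0,0,0,0],[1,0,0,0,0,0,0]])

```text
clock: 13.78
ee_pos: [0.5949, 0.2186, 0.0726]
ee_rot: [0.0, 0.203, 0.979, -0.0]
ft_force: [-0.2, -0.2, -0.4]
width: 0.006
finger_force: 0.0
```

```bash
python3 -c "
from rig import env
print(env.observe()['ee_pos']);print(env.finish_job())"
```

```text
[0.59485105 0.21855672 0.07257475]
the job is handed in; nothing more can be done
None
```

I pressed the call button fully, pointed at the stray croquette for about 2.6 s, and handed the job in at about 14 s still pointing at the empty tray (over 2 s; fingertips about 2 cm above its rim, 5 cm above its floor); the hand-in returned no verdict.

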